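# Set the spring-backed stop to a press die, taking up the play

### The job

Draw the jig's fence back and stand the plain straight-sided die (the tallest, narrowest of the three) upright in the jig's channel between the fence and the sprung pad, letting go of it there. Then push the fence up to it by its post, moving forwards only (no drawing the post back once the die bears on the pad), until the die bears on the pad with about 5 newtons, never over 9, and leave it so with the post's play taken up forwards. Leave the other dies and the tape measure alone.

Things in the scene. Friction and masses are not known exactly. Their poses are not given: they have to be found in the camera images.
- jig: Fixed aluminium setting jig, base plate 200 x 76 x 10 mm on the work surface. Origin: centre of its underside. x axis: slide direction, from fence to anvil; z up. Along x runs a channel 30 mm wide (floor 10 mm above the work surface) between two rails, 5 mm higher than that floor, reaching from 15 to 25 mm either side of the centre line.
- anvil: Fixed housing, 50 mm wide, 26 mm above the channel floor, at the jig's +x end, with a round sprung pad (16 mm, centre 13 mm above the floor) facing the fence. Origin: on the channel floor's centre line under the pad's nominal face; axes as the jig's. The real face lies up to 5 mm nearer or farther, unmeasured. The pad yields from 1 N on, 1 mm per further 2.5 N, for 6 mm.
- fence_nose (a point): Point on the flat front face of the fence, 10 mm above the channel floor on the centre line; the fence is a dark steel block 50 mm long (from the nose backwards), 28 mm wide, top 18 mm above the channel floor, sliding in the channel. Axes as the jig's.
- fence (a joint): Travel of the fence in m: 0 fully back (nose 50 mm from the pad's nominal face), growing towards the pad, up to 0.046. Stiff: it moves under about 9 N and stays where it is left.
- post_top (a point): Centre of the top of the aluminium post on the fence, by which it is moved: 14 mm along the slide, 16 mm across, 34 mm tall, top 65.5 mm above the work surface; foot 22 mm wide, 4 mm high, on the fence's top (28 mm above the work surface). Axes as the jig's. Moved along the slide it first goes through its play, then takes the fence along.
- thumb (a joint): Position of the post in its play on the fence, in m: 0 = back, where it pulls the fence backwards; 0.008 = forward, where it pushes the fence towards the pad. Moves under about 1 N and stays where it is left.
- gauge_die: The loose plain straight-sided steel die, a cylinder 25 mm across and 26 mm tall. Origin: centre of its underside, z up along its axis.
- stepped_die: Bystander: wide stepped steel die, 29 mm across, 18 mm tall. Origin: centre of its underside.
- ring_die: Bystander: low open steel ring die, 39 mm across, 12 mm tall. Origin: centre of its underside.
- tape_measure: Bystander: round spring tape measure lying flat, 52 x 66 x 17 mm. Origin: centre of its underside.

How it is judged (in metres and radians):
On the way, in this order (a step that is already met when the one before it is completed fails the run):
1. the die stands upright in the channel in front of the pad, let go (x of gauge_die in the frame of anvil between -0.045 and -0.005 m and y of gauge_die in the frame of anvil between -0.006 and 0.006 m and z of gauge_die in the frame of anvil below 0.003 m and angle between gauge_die's own z axis and vertical below 0.1 rad and contact force between the fingers and gauge_die below 0.1 N), for 0.2 s.
2. the die bears on the pad with 3 to 7.5 N, pushed by the fence with the post's play taken up forwards (contact force between gauge_die and anvil between 3 and 7.5 N and value of joint thumb above 0.0062 m and contact force between the fingers and gauge_die below 0.1 N), for 0.2 s.
At the end, for the whole second after the job is handed in: The die stands upright (within 0.1 rad) on the channel floor, at rest, bearing on the sprung pad with 3 to 7.5 N, and the post is forward in its play to within 1.8 mm (contact force between gauge_die and anvil between 3 and 7.5 N and value of joint thumb above 0.0062 m and y of gauge_die in the frame of anvil between -0.006 and 0.006 m and z of gauge_die in the frame of anvil below 0.003 m and angle between gauge_die's own z axis and vertical below 0.1 rad and linear speed of gauge_die below 0.01 m/s); the robot touches nothing.
It fails at once if the die is pressed on the pad with more than 9 N (the setting is overrun) (contact force between gauge_die and anvil above 9 N).
It fails at once if the post is drawn back through its play while the die bears on the pad (the setting is reached backwards) (contact force between gauge_die and anvil above 2 N and value of joint thumb below 0.003 m and contact force between the fingers and gauge_die below 0.1 N).
It fails at once if the stepped die, the ring die or the tape measure is shifted by more than 15 mm (distance of any of stepped_die, ring_die, tape_measure from where it was at the start of the episode above 0.015 m).
It also fails if it takes over 72 s, if anything falls off the work surface, if the arm or the gripper's body presses on something with over 40 N, if the wrist force passes 120 N, or if a joint passes its speed limit or range.

### The arm

A 6-joint arm with a two-finger parallel gripper is mounted at the origin on a cart in front of the work surface, level with it; the furniture and walls round the work are solid. World frame = base frame: x ahead of the robot, y to its left, z up, the work surface at z = 0. Lengths are in m, angles in degrees, forces in N, time in s.
With the tool pointing down it reaches from about 0.4 to 0.825 m from the base axis. Payload 7 kg.
Tool frame: the origin (TCP) lies on the front face of the gripper's body, between the roots of the fingers; the fingertips stand 66 mm ahead of it and the grasp point (between the pads) lies 47 mm ahead of it; z points along the fingers, y is the line along which they close (so a half turn about z gives the same grasp; the last joint's range is limited). The gripper opens to 88 mm and grips with 3 to 60 N. Pads are 19 mm wide; open, the fingers measure 130 mm over their backs; the gripper's body (78 mm by 193 mm) begins 47 mm behind the grasp point.
Start: joints at [-49.326, 20.546, 0.682, 0, -70.136, -16.507], TCP at [0.276, -0.616, 0.292] pointing down, gripper open.
Joint ranges: [-176.03, 176.03], [-82.01, 121.73], [-58.28, 71.71], [-173.87, 95.51], [-174.79, -0.11], [-173.66, 173.66]. Speed limits (degrees/s): [136.94, 136.94, 172.46, 180, 180, 180].

### API

Orientations are given as [roll, pitch, yaw] about the fixed x, y, z axes, in that order (R = Rz(yaw) Ry(pitch) Rx(roll)).
In Python, from plant import ctrl gives the robot as it stands.
- The arm moves only by the tool send_rows, never from a script. Its argument "deltas" is a list of rows, each a list of 2 entries, a list of its own where there are three numbers: the shift along the tool's x, y, z each as a share of 800 mm, from -1 to 1, then the turn about the tool's z as a share of 90 degrees, from -1 to 1. A call has exactly 5 rows; each row is the pose to reach, as a shift and turn from the pose commanded when the call began, along the tool's axes at that moment; what a row does not reach only later rows make up. A row lasts 1/12 s, in which the tool goes at most 41.7 mm and 7.16 degrees, less where a joint would pass 70% of its speed; a pose out of reach is approached as far as the arm can. A call with a number of a shift or a turn outside -1 to 1 is refused whole. A call with a gripper value outside its range is refused whole. "gripper" is the opening, from 0 (shut) to 1 (fully open), set as the call begins (left out, the last holds). The fingers move at their own pace and stop on an object; the grip force is fixed at half the most. Time passes only in rows, so rows that repeat a pose let the fingers close, or fill a call up. It gives the time, the measured TCP pose, the force, the opening and the grip force at its end, in the units of the state.
- ctrl.get_obs(): the state, without advancing time (a new reading comes with each control period).
- ctrl.snapshot(name): name is "side" or "top"; returns a dict with "color" (384x512x3 uint8, red, green, blue), "vertical_fov" (degrees; the focal length in pixels is half the picture's height over the tangent of half this angle, whatever the lens; pixels are square), "cx", "cy" (the principal point, pixels), "rvec" (rotation vector, rad) and "tvec" (3), from world to camera coordinates, as OpenCV has them. Camera axes: x right, y down, z forward; pixel columns grow to the right and rows downward; lengths in m; the calibration is good to about 2 mm. A picture is of the moment at which its call begins. There is no depth.
- ctrl.close_job(): hands the job in; it is judged then, once.
Trained networks look in a picture, given as the dict that the camera call returned (one of the last four; its "shot" number tells which), for a name from the list of things; names that differ only in an ending like _2 or _b are one class to them, and where a whole thing is asked for, a point or a joint stands for the part that bears it (a point fixed in the world has none). Each returns a list of dicts, best first, with "conf" (0 to 1); they miss things now and then, are a little off and sometimes report something else, mostly with a low value. They report only what shows in the picture. A call takes as long as a camera call.
- ctrl.boxes_of(picture, thing): "xy" ([column, row] as shares, 0 to 1, of the picture: columns of its width, rows of its height, amid what is visible of it).
- ctrl.cut_out(picture, thing): "pixels" (384x512 bool, what is visible of it) and "xy" ([column, row] as shares, 0 to 1, of the picture: columns of its width, rows of its height, amid what is visible of it).
The state is a dict: "clock": time; "joint_pos": joint angles; "qvel": joint speeds; "tau": joint torques, N m; "tool_pos": TCP position; "orientation": TCP orientation; "force": force on the tool from outside, world axes, zero at the start; "moment": the same for the moment, N m; "opening": finger opening in m; "gripper_force": force on a finger pad.
Only numpy, scipy, OpenCV 4.12 (cv2) and the standard library are available. Lean on these libraries where they do the work, as an engineer would, in place of code of your own. Each camera call takes 0.05 s, during which the arm holds its last target. There are 200 camera calls.

## Working session

There is one attempt and no reset: what is moved stays moved. The work goes in short steps, Python scripts to look and compute and a tool call to move; the robot and the scene stay as the last step left them, time stands still between calls to the robot, and variables do not carry over. Pictures are saved under pics/ and viewed, at most 12 in all, crops included, and the job is handed in when it is done.

Besides the shell and the picture viewer there is one more tool, called after "Emit:" as name(argument=value, ...), one argument or row to a line, values as JSON. send_rows: Moves the arm, as the interface text tells. Shift numbers are shares of 800 mm and turn numbers shares of 90 degrees, none past 1 either way. Its arguments: {"type":"object","properties":{"deltas":{"type":"array","items":{"type":"array"}},"gripper":{"type":"number"}},"required":["deltas"]}

```bash
ls; mkdir -p pics
cat > h.py <<'E'
import numpy as np, cv2
from plant import ctrl
def cam(p):
    h,w=p["color"].shape[:2]; f=h/2/np.tan(np.radians(p["vertical_fov"])/2)
    K=np.array([[f,0,p["cx"]],[0,f,p["cy"]],[0,0,1]]); R=cv2.Rodrigues(np.array(p["rvec"],float))[0]
    return K,R,np.array(p["tvec"],float).ravel()
def ray(p,uv,z):
    K,R,t=cam(p); d=R.T@np.linalg.inv(K)@np.array([uv[0],uv[1],1.]); c=-R.T@t
    return c+d*(z-c[2])/d[2]
def proj(p,X):
    K,R,t=cam(p); q=(R@np.atleast_2d(X).T).T+t; q=q@K.T; return q[:,:2]/q[:,2:]
def save(p,n): cv2.imwrite("pics/"+n,p["color"][:,:,::-1])
E
python3 - <<'E'
from h import *
print({k:v for k,v in ctrl.get_obs().items() if k not in("tau","qvel")})
Z=dict(jig=.008,anvil=.023,fence_nose=.02,post_top=.045,gauge_die=.013,stepped_die=.009,ring_die=.006,tape_measure=.008)
for n in("side","top"):
    p=ctrl.snapshot(n); K,R,t=cam(p); print(n,K[0,0],p["cx"],p["cy"],"cam at",-R.T@t,{k for k in p}); save(p,n+"0.png")
    for k,z in Z.items():
        for b in ctrl.cut_out(p,k)[:2]:
            uv=np.array(b["xy"])*[512,384]; print(k,round(b["conf"],2),uv.round(1),b["pixels"].sum(),ray(p,uv,z).round(4))
E
```

```text
pics
{'clock': 0.0, 'joint_pos': array([-4.93242088e+01,  2.05910719e+01,  6.33012543e-01, -2.08924076e-02,
       -7.01347477e+01, -1.65077364e+01]), 'tool_pos': array([ 0.2761933 , -0.61548646,  0.29121848]), 'orientation': array([ 1.79905437e+02, -7.54274788e-03, -1.55839054e+02]), 'force': array([-0.07492181, -0.21610142, -0.52841267]), 'moment': array([ 0.00424448, -0.02427924, -0.00599042]), 'gripper_force': 0.0, 'opening': 0.08772824491211106}
side 375.3810369825025 253.78382377281713 198.3656805707073 cam at [0.36687162 0.82047904 0.44343505] {'color', 'rvec', 'shot', 'cx', 'cy', 'tvec', 'vertical_fov'}
jig 0.75 [292.2 212.8] 1171 [ 0.4395 -0.0835  0.008 ]
anvil 0.47 [305.3 200.2] 135 [ 0.4103 -0.1411  0.023 ]
fence_nose 0.62 [293.8 207.1] 234 [ 0.4372 -0.0947  0.02  ]
fence_nose 0.38 [303.2 199.4] 111 [ 0.4168 -0.1521  0.02  ]
post_top 0.69 [293.6 182.1] 120 [ 0.452  -0.2149  0.045 ]
post_top 0.42 [293.3 202.4] 117 [ 0.4373 -0.0691  0.045 ]
gauge_die 0.78 [211.3 286.1] 218 [0.5512 0.2743 0.013 ]
stepped_die 0.59 [185.3 321.6] 275 [0.5658 0.3691 0.009 ]
ring_die 0.63 [165.3 282.7] 199 [0.6424 0.275  0.006 ]
top 401.7985968012103 251.61348340415518 193.86508705022305 cam at [0.40771046 0.01882885 1.02947661] {'color', 'rvec', 'shot', 'cx', 'cy', 'tvec', 'vertical_fov'}
jig 0.9 [294.1 233.2] 2385 [ 0.4408 -0.0848  0.008 ]
anvil 0.72 [328.3 237.3] 261 [ 0.4286 -0.168   0.023 ]
post_top 0.58 [298.8 229.3] 73 [ 0.4489 -0.0928  0.045 ]
ring_die 0.44 [145.8 155.9] 115 [0.6487 0.2945 0.006 ]
tape_measure 0.78 [383.1 225. ] 379 [ 0.4573 -0.3109  0.008 ]
```

Run:
```python
import cv2
a=cv2.imread("pics/side0.png");b=cv2.imread("pics/top0.png")
f=lambda i,s:cv2.resize(i,None,fx=s,fy=s,interpolation=cv2.INTER_CUBIC)
A=f(a[150:350,140:400],2.5)[:,:];B=f(b[120:320,110:420],2.5)
cv2.imwrite("pics/sc.png",A);cv2.imwrite("pics/tc.png",B)
```

```text
(no output)
```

View pics/sc.png

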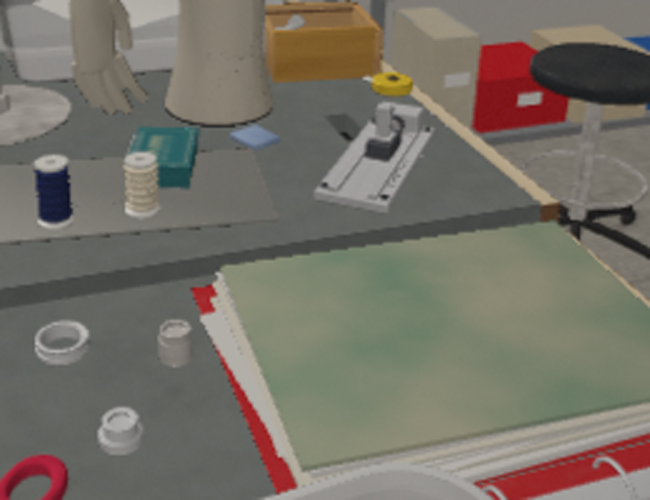

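View pics/tc.png

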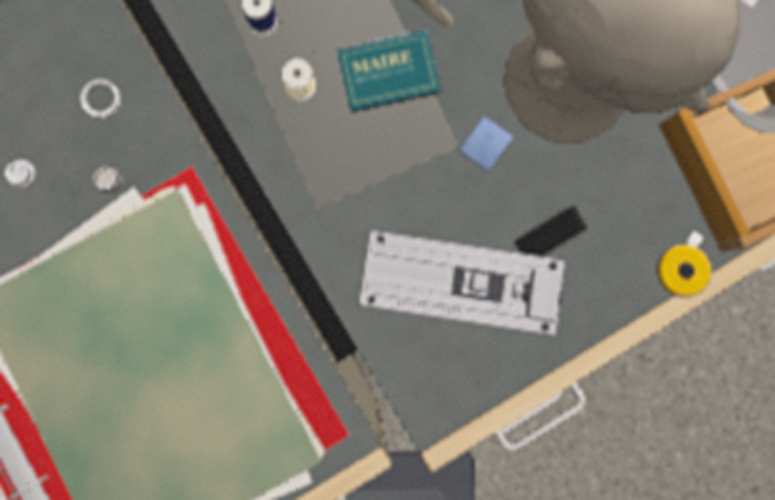

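The side view shows the dies on the left: ring at crop (62,342), gauge (174,342) and stepped (121,430). In the top view, the jig has plate corners at crop (373,231), (565,261), (554,334) and (361,304). The anvil is on its right, the fence is close to the anvil, and the gauge die is at crop (106,178).

Run:
```python
from h import *
p=ctrl.snapshot("top"); s=ctrl.snapshot("side")
f=lambda c:np.array(c)/2.5+[110,120]
C=np.array([ray(p,f(c),.01) for c in [(373,231),(565,261),(554,334),(361,304)]])
print(C.round(4)); e=(C[1]+C[2]-C[0]-C[3])/2; print("len",np.linalg.norm(e),"wid",np.linalg.norm(C[0]-C[3]))
yaw=np.arctan2(e[1],e[0]); print("yaw",np.degrees(yaw),"centre",C.mean(0))
m=[b for b in ctrl.cut_out(p,"jig")][0]["pixels"].astype(np.uint8)
r=cv2.minAreaRect(cv2.findNonZero(m)); B=np.array([ray(p,q,.01) for q in cv2.boxPoints(r)]); print(B.round(4),B.mean(0),[np.linalg.norm(B[i]-B[i-1]).round(4) for i in range(4)])
for b in ctrl.cut_out(s,"gauge_die")[:1]:
    ys,xs=np.nonzero(b["pixels"]); print("side die",ray(s,[xs.mean()+.5,ys.mean()+.5],.013),xs.min(),xs.max(),ys.min(),ys.max())
print("top die",ray(p,f((106,178)),.02))
for n in("gauge_die","stepped_die","ring_die"): print(n,[(round(b["conf"],2),ray(p,np.array(b["xy"])*[512,384],.01).round(3)) for b in ctrl.boxes_of(p,n)[:2]])
# post, nose
for q in [(479,284),(501,288),(456,281)]: print(q,ray(p,f(q),.0655),ray(p,f(q),.028))
```

```text
[[ 0.4951  0.0024  0.01  ]
 [ 0.4609 -0.1913  0.01  ]
 [ 0.3881 -0.1769  0.01  ]
 [ 0.4216  0.0161  0.01  ]]
len 0.19629686742118482 wid 0.07478017944903466
yaw -99.93740308028732 centre [ 0.44144708 -0.08745155  0.01      ]
[[ 0.4223  0.0197  0.01  ]
 [ 0.4974  0.0066  0.01  ]
 [ 0.4628 -0.192   0.01  ]
 [ 0.3884 -0.177   0.01  ]] [ 0.44271878 -0.08565548  0.01      ] [np.float64(0.1996), np.float64(0.0763), np.float64(0.2015), np.float64(0.076)]
side die [0.55231468 0.2784909  0.013     ] 203 216 278 296
top die [0.55348113 0.27254398 0.02      ]
gauge_die [(0.59, array([0.556, 0.267, 0.01 ]))]
stepped_die []
ring_die [(0.45, array([0.641, 0.275, 0.01 ]))]
(479, 284) [ 0.43769619 -0.09683605  0.0655    ] [ 0.43886267 -0.10133558  0.028     ]
(501, 288) [ 0.43349712 -0.11768443  0.0655    ] [ 0.43450026 -0.12299498  0.028     ]
(456, 281) [ 0.44096718 -0.07497619  0.0655    ] [ 0.44226091 -0.07862534  0.028     ]
```

View pics/side0.png

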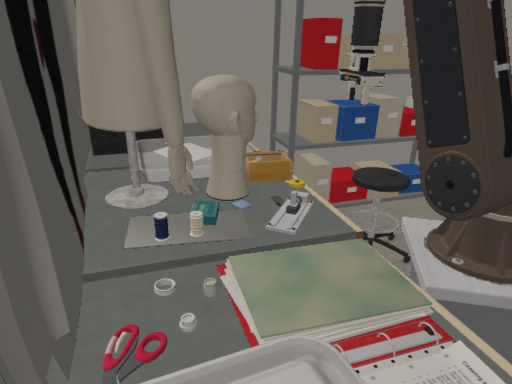

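View pics/top0.png

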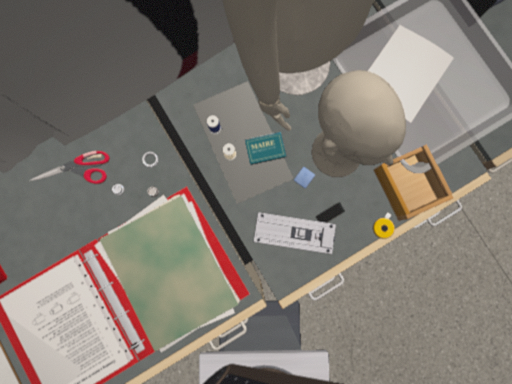

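The full views show a mannequin head behind the jig: side cols 193–255, rows 76–196; top cols 319–405, rows 70–178. I'll check how much clearance the gripper body has from it.

Run:
```python
from h import *
p=ctrl.snapshot("top"); s=ctrl.snapshot("side")
def tri(a,b):
    P=[]
    for q in(p,s):
        K,R,t=cam(q); P.append(K@np.c_[R,t])
    X=cv2.triangulatePoints(P[0],P[1],np.array(a,float),np.array(b,float))[:,0]; return X[:3]/X[3]
print("head",tri((362,115),(225,108)))
for z in(0,.1,.2,.3,.35):
    print(z,"top bottom edge",ray(p,(362,163),z).round(3),"left edge",ray(p,(320,120),z).round(3),"side right edge",ray(s,(255,110),z).round(3))
print("base",ray(p,(333,153),0),ray(p,(333,177),0), "side base",ray(s,(228,196),0))
```

```text
head [ 0.66101757 -0.20439799  0.25228252]
0 top bottom edge [ 0.62  -0.269  0.   ] left edge [ 0.738 -0.164  0.   ] side right edge [ 0.834 -1.535  0.   ]
0.1 top bottom edge [ 0.599 -0.241  0.1  ] left edge [ 0.706 -0.146  0.1  ] side right edge [ 0.729 -1.004  0.1  ]
0.2 top bottom edge [ 0.579 -0.213  0.2  ] left edge [ 0.674 -0.128  0.2  ] side right edge [ 0.623 -0.473  0.2  ]
0.3 top bottom edge [ 0.558 -0.185  0.3  ] left edge [ 0.642 -0.111  0.3  ] side right edge [0.518 0.058 0.3  ]
0.35 top bottom edge [ 0.548 -0.171  0.35 ] left edge [ 0.626 -0.102  0.35 ] side right edge [0.465 0.324 0.35 ]
base [ 0.64813993 -0.19423455  0.        ] [ 0.58445578 -0.19133401  0.        ] side base [ 0.63959659 -0.16883601  0.        ]
```

Emit:
send_rows(
  deltas=[
    [[-0.045, 0.047, 0], -0.075],
    [[-0.09, 0.094, 0], -0.15],
    [[-0.135, 0.141, 0], -0.225],
    [[-0.18, 0.188, 0], -0.3],
    [[-0.21, 0.225, 0.05], -0.375],
  ],
  gripper=0,
)

```text
clock: 1.77
tool_pos: [0.3449, -0.4226, 0.2766]
orientation: [-179.6, -0.1, -121.7]
force: [2.2, -0.4, 1.3]
opening: 0.06
gripper_force: 0.0
```

Emit:
send_rows(
  deltas=[
    [[-0.045, 0.012, 0.01], -0.06],
    [[-0.09, 0.024, 0.02], -0.12],
    [[-0.135, 0.036, 0.03], -0.18],
    [[-0.18, 0.048, 0.04], -0.246],
    [[-0.225, 0.06, 0.05], -0.246],
  ],
)

```text
clock: 2.18
tool_pos: [0.3984, -0.2436, 0.2335]
orientation: [-179.9, -0.0, -99.6]
force: [1.3, 0.8, 0.1]
opening: 0.0265
gripper_force: 0.0
```

Emit:
send_rows(
  deltas=[
    [[0, 0, 0], 0],
    [[0, 0, 0], 0],
    [[0, 0, 0], 0],
    [[0, 0, 0], 0],
    [[0, 0, 0], 0],
  ],
)

```text
clock: 2.6
tool_pos: [0.398, -0.2462, 0.2336]
orientation: [-180.0, -0.0, -100.0]
force: [-1.0, 0.5, 0.1]
opening: 0.0003
gripper_force: 0.0
```

Emit:
send_rows(
  deltas=[
    [[-0.04, -0.005, 0.026], 0],
    [[-0.08, -0.01, 0.052], 0],
    [[-0.12, -0.015, 0.078], 0],
    [[-0.16, -0.02, 0.104], 0],
    [[-0.16, -0.02, 0.104], 0],
  ],
)

```text
clock: 3.02
tool_pos: [0.4359, -0.1198, 0.1473]
orientation: [179.8, -0.0, -99.9]
force: [-1.0, 0.3, 0.2]
opening: 0.0005
gripper_force: 0.0
```

Emit:
send_rows(
  deltas=[
    [[0, 0, 0.01], 0],
    [[0, 0, 0.025], 0],
    [[0, 0, 0.04], 0],
    [[0, 0, 0.05], 0],
    [[0, 0, 0.05], 0],
  ],
)

```text
clock: 3.43
tool_pos: [0.4351, -0.1232, 0.1089]
orientation: [179.9, -0.0, -100.1]
force: [-0.6, 0.5, 0.3]
opening: 0.0004
gripper_force: 0.0
```

Run:
```python
from h import *
print(ctrl.get_obs()["tool_pos"])
p=ctrl.snapshot("top"); s=ctrl.snapshot("side")
f=lambda i,c:cv2.resize(i[c[1]:c[1]+80,c[0]:c[0]+100],None,fx=4,fy=4,interpolation=cv2.INTER_CUBIC)
cv2.imwrite("pics/v1.png",np.hstack([f(p["color"],(250,190)),f(s["color"],(240,160))])[:,:,::-1])
```

```text
[ 0.43509525 -0.12316919  0.10894763]
```

View pics/v1.png

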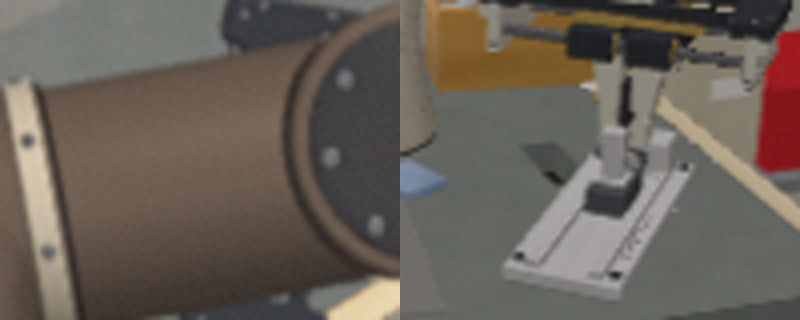

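The side crop shows the closed fingers on the anvil side of the post, at crop (625,110). The top view is blocked by the arm. Now I'll draw the fence back.

Emit:
send_rows(
  deltas=[
    [[-0.005, 0, 0], 0],
    [[-0.01, 0, 0], 0],
    [[-0.015, 0, 0], 0],
    [[-0.02, 0, 0], 0],
    [[-0.025, 0, 0], 0],
  ],
)

```text
clock: 3.95
tool_pos: [0.4398, -0.1026, 0.1109]
orientation: [-180.0, -0.1, -99.9]
force: [2.2, -9.9, -0.4]
opening: 0.0005
gripper_force: 4.7
```

Emit:
send_rows(
  deltas=[
    [[-0.003, 0, 0], 0],
    [[-0.006, 0, 0], 0],
    [[-0.009, 0, 0], 0],
    [[-0.012, 0, 0], 0],
    [[-0.015, 0, 0], 0],
  ],
)

```text
clock: 4.37
tool_pos: [0.4419, -0.0908, 0.1109]
orientation: [-180.0, -0.1, -99.9]
force: [1.2, -9.7, -0.5]
opening: 0.0004
gripper_force: 4.6
```

Emit:
send_rows(
  deltas=[
    [[-0.002, 0, 0], 0],
    [[-0.004, 0, 0], 0],
    [[-0.006, 0, 0], 0],
    [[-0.008, 0, 0], 0],
    [[-0.01, 0, 0], 0],
  ],
)

```text
clock: 4.78
tool_pos: [0.4432, -0.083, 0.1109]
orientation: [-180.0, -0.1, -99.9]
force: [0.8, -9.3, 0.0]
opening: 0.0008
gripper_force: 4.6
```

Emit:
send_rows(
  deltas=[
    [[-0.001, 0, 0], 0],
    [[-0.002, 0, 0], 0],
    [[-0.003, 0, 0], 0],
    [[-0.004, 0, 0], 0],
    [[-0.005, 0, 0], 0],
  ],
)

```text
clock: 5.2
tool_pos: [0.4439, -0.0791, 0.1109]
orientation: [-180.0, -0.1, -99.9]
force: [1.6, -9.6, 0.4]
opening: 0.0005
gripper_force: 4.5
```

Emit:
send_rows(
  deltas=[
    [[-0.001, 0, 0], 0],
    [[-0.002, 0, 0], 0],
    [[-0.003, 0, 0], 0],
    [[-0.004, 0, 0], 0],
    [[-0.005, 0, 0], 0],
  ],
)

```text
clock: 5.62
tool_pos: [0.4446, -0.0751, 0.1109]
orientation: [-180.0, -0.1, -99.9]
force: [0.8, -9.6, -0.2]
opening: 0.0004
gripper_force: 4.5
```

Emit:
send_rows(
  deltas=[
    [[-0.001, 0, 0], 0],
    [[-0.002, 0, 0], 0],
    [[-0.003, 0, 0], 0],
    [[-0.004, 0, 0], 0],
    [[-0.005, 0, 0], 0],
  ],
)

```text
clock: 6.03
tool_pos: [0.4447, -0.073, 0.1109]
orientation: [180.0, -0.2, -99.9]
force: [4.1, -31.7, -1.8]
opening: 0.0003
gripper_force: 14.8
```

Emit:
send_rows(
  deltas=[
    [[-0.001, 0, 0], 0],
    [[-0.002, 0, 0], 0],
    [[-0.003, 0, 0], 0],
    [[-0.004, 0, 0], 0],
    [[-0.005, 0, 0], 0],
  ],
)

```text
clock: 6.45
tool_pos: [0.4447, -0.0716, 0.111]
orientation: [179.9, -0.5, -99.8]
force: [8.2, -54.3, -1.2]
opening: 0.0006
gripper_force: 25.8
```

Emit:
send_rows(
  deltas=[
    [[0.01, 0, 0], 0],
    [[0.025, 0, 0], 0],
    [[0.025, 0, -0.03], 0],
    [[0.025, 0, -0.07], 0],
    [[0.025, 0, -0.11], 0],
  ],
  gripper=1,
)

```text
clock: 6.87
tool_pos: [0.4417, -0.0865, 0.1993]
orientation: [179.9, -0.0, -100.0]
force: [1.6, 0.0, -1.0]
opening: 0.0286
gripper_force: 0.0
```

Emit:
send_rows(
  deltas=[
    [[-0.045, -0.006, -0.005], 0.075],
    [[-0.09, -0.012, -0.005], 0.15],
    [[-0.135, -0.018, -0.005], 0.225],
    [[-0.18, -0.024, -0.005], 0.3],
    [[-0.225, -0.03, -0.005], 0.375],
  ],
  gripper=0.55,
)

```text
clock: 7.28
tool_pos: [0.4973, 0.089, 0.2033]
orientation: [-180.0, 0.1, -134.0]
force: [0.5, -0.2, 0.8]
opening: 0.0482
gripper_force: 0.0
```

Run:
```python
from h import *
o=ctrl.get_obs();print(o["tool_pos"],o["orientation"],o["joint_pos"].round(0))
p=ctrl.snapshot("top"); s=ctrl.snapshot("side")
for n,q in(("t",p),("s",s)):
    for b in ctrl.cut_out(q,"gauge_die")[:2]:
        ys,xs=np.nonzero(b["pixels"]); c=[xs.mean()+.5,ys.mean()+.5]; print(n,round(b["conf"],2),b["pixels"].sum(),c,ray(q,c,.013).round(4))
save(p,"t2.png");save(s,"s2.png")
```

```text
[0.49728786 0.08895763 0.20327684] [-1.79971574e+02  1.18081167e-01 -1.34030967e+02] [ 32.   9. -28.   0. -53. -76.]
s 0.55 262 [np.float64(288.9465648854962), np.float64(210.70229007633588)] [ 0.4486 -0.0839  0.013 ]
s 0.54 214 [np.float64(210.06542056074767), np.float64(288.0373831775701)] [0.5516 0.2803 0.013 ]
```

Emit:
send_rows(
  deltas=[
    [[-0.043, 0.023, 0.01], 0.04],
    [[-0.087, 0.046, 0.02], 0.08],
    [[-0.13, 0.069, 0.03], 0.12],
    [[-0.174, 0.092, 0.042], 0.156],
    [[-0.216, 0.113, 0.054], 0.156],
  ],
)

```text
clock: 7.9
tool_pos: [0.5512, 0.275, 0.1593]
orientation: [180.0, 0.0, -147.9]
force: [0.4, -0.4, 0.6]
opening: 0.0483
gripper_force: 0.0
```

Emit:
send_rows(
  deltas=[
    [[0, 0, 0], 0],
    [[0, 0, 0], 0],
    [[0, 0, 0], 0],
    [[0, 0, 0], 0],
    [[0, 0, 0], 0],
  ],
)

```text
clock: 8.32
tool_pos: [0.551, 0.2729, 0.1598]
orientation: [180.0, 0.0, -147.8]
force: [-0.4, 0.3, 0.1]
opening: 0.0483
gripper_force: 0.0
```

Run:
```python
from h import *
o=ctrl.get_obs();print(o["tool_pos"],o["orientation"])
s=ctrl.snapshot("side")
X=o["tool_pos"]; y=np.radians(o["orientation"][2]); tip=X-[0,0,.066]; yt=np.array([np.sin(y),-np.cos(y),0])
c=s["color"].copy()
for P,col in((tip+.022*yt,(255,0,0)),(tip-.022*yt,(255,0,0)),([X[0],X[1],0],(0,255,0)),([X[0],X[1],.026],(0,0,255))):
    u=proj(s,P)[0]; print(u.round(1)); c[int(u[1]),int(u[0])]=col
im=cv2.resize(c[200:310,150:290],None,fx=5,fy=5,interpolation=cv2.INTER_NEAREST)
cv2.imwrite("pics/v2.png",im[:,:,::-1])
```

```text
[0.55097276 0.27285097 0.15983179] [ 1.79987483e+02  4.57036998e-02 -1.47781902e+02]
[213.7 254.5]
[207.4 242.2]
[211.8 291.4]
[211.5 279.9]
```

View pics/v2.png

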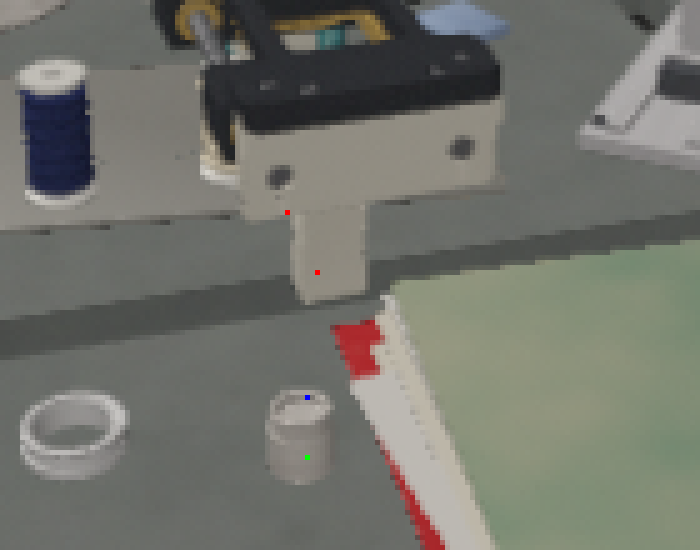

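The die-top ellipse is at crop (302,404), against the predicted mark at (307,398), so it's about 4 mm further towards +y. The fingers clear the paper stack. I'll correct for that and descend.

Emit:
send_rows(
  deltas=[
    [[-0.004, 0.004, 0.02], 0],
    [[-0.004, 0.004, 0.045], 0],
    [[-0.004, 0.004, 0.075], 0],
    [[-0.004, 0.004, 0.1], 0],
    [[-0.004, 0.004, 0.107], 0],
  ],
)

```text
clock: 8.78
tool_pos: [0.5507, 0.2767, 0.071]
orientation: [-180.0, -0.2, -147.8]
force: [0.5, -0.7, -0.1]
opening: 0.0482
gripper_force: 0.0
```

Emit:
send_rows(
  deltas=[
    [[0, 0, 0], 0],
    [[0, 0, 0], 0],
    [[0, 0, 0], 0],
    [[0, 0, 0], 0],
    [[0, 0, 0], 0],
  ],
  gripper=0,
)

```text
clock: 9.2
tool_pos: [0.5526, 0.2789, 0.0749]
orientation: [180.0, 0.1, -147.7]
force: [0.1, -0.9, 3.7]
opening: 0.0235
gripper_force: 30.0
```

Emit:
send_rows(
  deltas=[
    [[0, 0, 0], 0],
    [[0, 0, 0], 0],
    [[0, 0, 0], 0],
    [[0, 0, 0], 0],
    [[0, 0, 0], 0],
  ],
)

```text
clock: 9.62
tool_pos: [0.5526, 0.2789, 0.0749]
orientation: [180.0, 0.1, -147.7]
force: [-1.0, -0.2, 7.5]
opening: 0.0237
gripper_force: 30.0
```

Emit:
send_rows(
  deltas=[
    [[0, 0, -0.01], 0],
    [[0, 0, -0.03], 0],
    [[0, 0, -0.05], 0],
    [[0, 0, -0.08], 0],
    [[0, 0, -0.11], 0],
  ],
)

```text
clock: 10.03
tool_pos: [0.5515, 0.2782, 0.1623]
orientation: [180.0, -0.1, -147.7]
force: [-1.0, 0.9, -0.7]
opening: 0.0235
gripper_force: 30.0
```

Emit:
send_rows(
  deltas=[
    [[0, 0, 0], 0],
    [[0, 0, 0], 0],
    [[0, 0, 0], 0],
    [[0, 0, 0], 0],
    [[0, 0, 0], 0],
  ],
)

```text
clock: 10.45
tool_pos: [0.5515, 0.2781, 0.1604]
orientation: [-180.0, -0.1, -147.7]
force: [-0.1, 0.2, -1.2]
opening: 0.0242
gripper_force: 30.0
```

Run:
```python
from h import *
o=ctrl.get_obs();print(o["tool_pos"],o["orientation"],o["force"])
s=ctrl.snapshot("side");p=ctrl.snapshot("top")
im=cv2.resize(s["color"][190:300,150:290],None,fx=5,fy=5,interpolation=cv2.INTER_CUBIC)
cv2.imwrite("pics/v3.png",im[:,:,::-1])
print(proj(s,o["tool_pos"]-[0,0,.074]), proj(s,o["tool_pos"]-[0,0,.066]))
save(p,"t3.png")
```

```text
[0.55151128 0.2780934  0.16037447] [-1.79988031e+02 -1.13472275e-01 -1.47742511e+02] [-0.13028771  0.17375974 -1.1736628 ]
[[209.35588321 253.26479223]] [[209.22438232 249.36863593]]
```

View pics/v3.png

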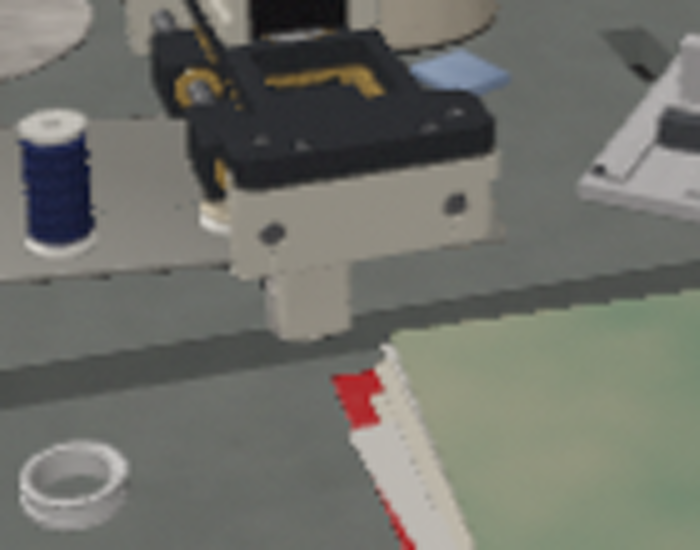

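The die is off the table and held, hidden behind the near finger; the ring is untouched. Next I'll look at the jig from above.

Run:
```python
from h import *
im=cv2.imread("pics/t3.png")[205:260,245:345]
cv2.imwrite("pics/v4.png",cv2.resize(im,None,fx=8,fy=8,interpolation=cv2.INTER_CUBIC))
p=ctrl.snapshot("top"); s=ctrl.snapshot("side")
def J(a,c,z): y=np.radians(-99.9); return np.array([.4427+a*np.cos(y)-c*np.sin(y),-.0857+a*np.sin(y)+c*np.cos(y),z])
for n,P in dict(c1=(-.1,.038,.01),c2=(-.1,-.038,.01),c3=(.1,.038,.01),c4=(.1,-.038,.01),r1=(-.09,.015,.015),r2=(-.09,-.015,.015)).items(): print(n,((proj(p,J(*P))[0]-[245,205])*8).round(0))
```

```text
c1 [101.  53.]
c2 [ 65. 290.]
c3 [726. 149.]
c4 [695. 389.]
r1 [122. 128.]
r2 [107. 222.]
```

View pics/v4.png

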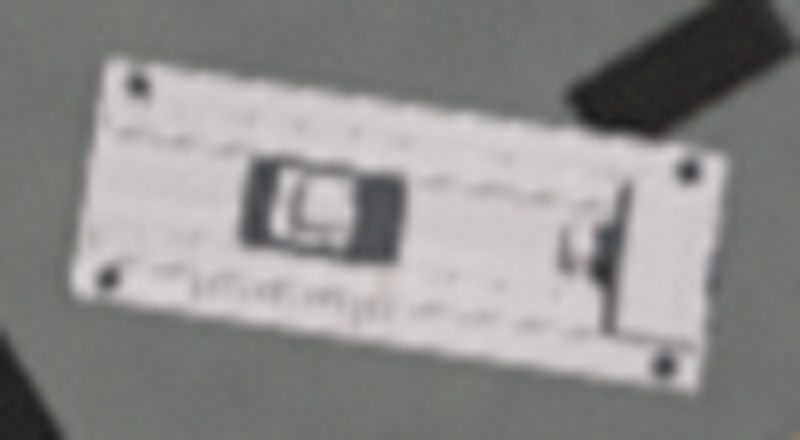

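The fence is fully back, with its nose edge at crop (405,175)–(393,262). The pad face is at about (563,247), and the corners agree with the jig pose to about 1 mm.

Run:
```python
from h import *
p=ctrl.snapshot("top"); y=np.radians(-99.9); e=np.array([np.cos(y),np.sin(y)]); l=np.array([-e[1],e[0]]); C=np.array([.4424,-.0860])
def q(u,z):
    w=ray(p,((u[0]+.5)/8-.5+245,(u[1]+.5)/8-.5+205),z)[:2]-C; return (w@e).round(4),(w@l).round(4)
print("nose",q((405,175),.028),q((393,262),.028),"rear",q((262,158),.028),q((245,243),.028))
print("pad face",q((563,247),.023),"anvil front",q((628,182),.036),q((610,332),.036),"post top",q((327,200),.0655))
print("corners",[q(u,.01) for u in((105,58),(72,298),(730,153),(698,392))])
```

```text
nose (np.float64(-0.0025), np.float64(0.0143)) (np.float64(-0.0024), np.float64(-0.0129)) rear (np.float64(-0.0471), np.float64(0.0127)) (np.float64(-0.0485), np.float64(-0.0141))
pad face (np.float64(0.0497), np.float64(-0.0)) anvil front (np.float64(0.065), np.float64(0.0221)) (np.float64(0.0655), np.float64(-0.0242)) post top (np.float64(-0.028), np.float64(0.0008))
corners [(np.float64(-0.1002), np.float64(0.0377)), (np.float64(-0.099), np.float64(-0.0389)), (np.float64(0.0999), np.float64(0.0381)), (np.float64(0.0994), np.float64(-0.0377))]
```

Emit:
send_rows(
  deltas=[
    [[0.034, -0.03, -0.01], -0.07],
    [[0.068, -0.06, -0.015], -0.14],
    [[0.102, -0.09, -0.015], -0.21],
    [[0.136, -0.12, -0.015], -0.28],
    [[0.17, -0.15, -0.015], -0.35],
  ],
)

```text
clock: 11.12
tool_pos: [0.5003, 0.103, 0.1735]
orientation: [-180.0, 0.0, -115.9]
force: [0.1, -1.3, -1.5]
opening: 0.0241
gripper_force: 30.0
```

Emit:
send_rows(
  deltas=[
    [[0, 0, 0], 0],
    [[0, 0, 0], 0],
    [[0, 0, 0], 0],
    [[0, 0, 0], 0],
    [[0, 0, 0], 0],
  ],
)

```text
clock: 11.53
tool_pos: [0.5015, 0.1052, 0.1734]
orientation: [-180.0, 0.0, -116.2]
force: [-0.1, 0.2, -0.4]
opening: 0.0239
gripper_force: 30.0
```

Emit:
send_rows(
  deltas=[
    [[0.045, -0.008, 0], -0.04],
    [[0.09, -0.016, 0], -0.08],
    [[0.135, -0.024, 0], -0.12],
    [[0.18, -0.031, 0], -0.16],
    [[0.225, -0.039, 0], -0.181],
  ],
)

```text
clock: 11.95
tool_pos: [0.4492, -0.0715, 0.1734]
orientation: [180.0, -0.0, -99.7]
force: [1.2, -0.7, -0.7]
opening: 0.0238
gripper_force: 30.0
```

Emit:
send_rows(
  deltas=[
    [[0, 0, 0], 0],
    [[0, 0, 0], 0],
    [[0, 0, 0], 0],
    [[0, 0, 0], 0],
    [[0, 0, 0], 0],
  ],
)

```text
clock: 12.37
tool_pos: [0.4501, -0.0698, 0.1734]
orientation: [-180.0, -0.0, -99.9]
force: [-1.2, 0.0, -0.9]
opening: 0.0238
gripper_force: 30.0
```

Emit:
send_rows(
  deltas=[
    [[0.026, 0.003, 0], 0],
    [[0.052, 0.006, 0.01], 0],
    [[0.052, 0.006, 0.04], 0],
    [[0.052, 0.006, 0.065], 0],
    [[0.052, 0.006, 0.08], 0],
  ],
)

```text
clock: 12.78
tool_pos: [0.4372, -0.1105, 0.1078]
orientation: [179.9, -0.0, -99.9]
force: [0.0, 0.3, -1.2]
opening: 0.0241
gripper_force: 30.0
```

Emit:
send_rows(
  deltas=[
    [[0, 0, 0.003], 0],
    [[0, 0, 0.006], 0],
    [[0, 0, 0.008], 0],
    [[0, 0, 0.01], 0],
    [[0, 0, 0.01], 0],
  ],
)

```text
clock: 13.2
tool_pos: [0.4381, -0.1107, 0.1019]
orientation: [-179.9, 0.0, -99.9]
force: [-0.2, -0.3, -0.1]
opening: 0.024
gripper_force: 30.0
```

Emit:
send_rows(
  deltas=[
    [[0, 0, 0.004], 0],
    [[0, 0, 0.008], 0],
    [[0, 0, 0.012], 0],
    [[0, 0, 0.016], 0],
    [[0, 0, 0.017], 0],
  ],
)

```text
clock: 13.62
tool_pos: [0.4373, -0.1111, 0.0873]
orientation: [180.0, -0.0, -100.0]
force: [-0.4, -0.3, 0.2]
opening: 0.0237
gripper_force: 30.0
```

Emit:
send_rows(
  deltas=[
    [[0, 0, 0.001], 0],
    [[0, 0, 0.002], 0],
    [[0, 0, 0.003], 0],
    [[0, 0, 0.004], 0],
    [[0, 0, 0.004], 0],
  ],
)

```text
clock: 14.03
tool_pos: [0.4377, -0.111, 0.0849]
orientation: [-180.0, -0.0, -99.9]
force: [0.1, -0.2, 2.3]
opening: 0.0235
gripper_force: 30.0
```

It reached the floor at z = 0.0849 with a 2 N touch, so the die is in the channel. Releasing.

Emit:
send_rows(
  deltas=[
    [[0, 0, 0], 0],
    [[0, 0, 0], 0],
    [[0, 0, 0], 0],
    [[0, 0, 0], 0],
    [[0, 0, 0], 0],
  ],
  gripper=0.5,
)

```text
clock: 14.45
tool_pos: [0.4376, -0.111, 0.0846]
orientation: [-180.0, 0.0, -99.9]
force: [0.7, -0.6, 0.1]
opening: 0.0434
gripper_force: 0.0
```

Emit:
send_rows(
  deltas=[
    [[0, 0, -0.005], 0],
    [[0, 0, -0.02], 0],
    [[0, 0, -0.04], 0],
    [[0, 0, -0.06], 0],
    [[0, 0, -0.08], 0],
  ],
)

```text
clock: 14.87
tool_pos: [0.4374, -0.111, 0.1495]
orientation: [180.0, -0.0, -99.9]
force: [0.6, 0.9, 0.0]
opening: 0.0441
gripper_force: 0.0
```

Emit:
send_rows(
  deltas=[
    [[-0.02, 0, 0], 0],
    [[-0.045, 0, 0], 0],
    [[-0.07, 0, 0], 0],
    [[-0.098, 0, 0], 0],
    [[-0.098, 0, 0], 0],
  ],
  gripper=0,
)

```text
clock: 15.28
tool_pos: [0.4522, -0.0315, 0.1493]
orientation: [-179.9, 0.0, -99.8]
force: [0.8, -0.9, 0.9]
opening: 0.0158
gripper_force: 0.0
```

Run:
```python
from h import *
o=ctrl.get_obs();print(o["tool_pos"])
s=ctrl.snapshot("side")
im=cv2.resize(s["color"][150:240,245:345],None,fx=6,fy=6,interpolation=cv2.INTER_CUBIC)
cv2.imwrite("pics/v5.png",im[:,:,::-1])
```

```text
[ 0.45223102 -0.03149798  0.14931784]
```

View pics/v5.png

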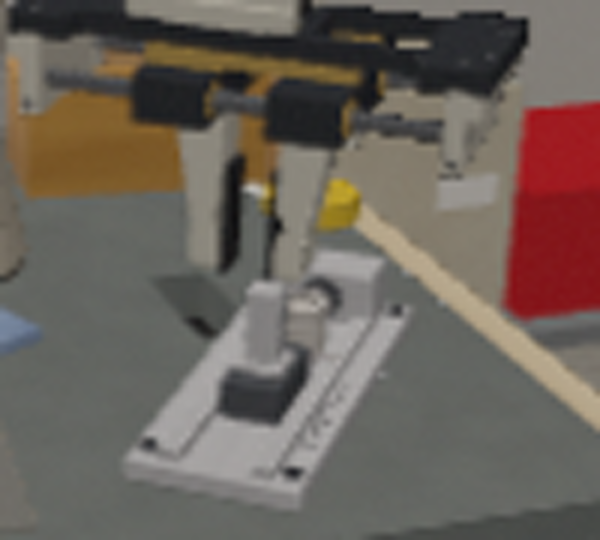

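The die stands upright in the channel at crop (307,325), between the fence and the pad. Next the closed fingers go down behind the post.

Emit:
send_rows(
  deltas=[
    [[0, 0, 0.005], 0],
    [[0, 0, 0.02], 0],
    [[0, 0, 0.035], 0],
    [[0, 0, 0.05], 0],
    [[0, 0, 0.05], 0],
  ],
)

```text
clock: 15.75
tool_pos: [0.4496, -0.0349, 0.1067]
orientation: [179.8, -0.1, -100.0]
force: [-0.8, -0.4, 0.4]
opening: 0.0003
gripper_force: 0.0
```

Emit:
send_rows(
  deltas=[
    [[0.003, 0, 0], 0],
    [[0.006, 0, 0], 0],
    [[0.009, 0, 0], 0],
    [[0.012, 0, 0], 0],
    [[0.015, 0, 0], 0],
  ],
)

```text
clock: 16.17
tool_pos: [0.4493, -0.0458, 0.1092]
orientation: [-179.9, 0.0, -99.9]
force: [-0.6, 0.8, 0.4]
opening: 0.0004
gripper_force: 0.5
```

Emit:
send_rows(
  deltas=[
    [[0.003, 0, 0], 0],
    [[0.006, 0, 0], 0],
    [[0.009, 0, 0], 0],
    [[0.01, 0, 0], 0],
    [[0.01, 0, 0], 0],
  ],
)

```text
clock: 16.58
tool_pos: [0.4482, -0.0529, 0.1092]
orientation: [-179.9, 0.1, -100.0]
force: [-2.6, 8.5, 1.7]
opening: 0.0004
gripper_force: 3.7
```

Emit:
send_rows(
  deltas=[
    [[0.002, 0, 0], 0],
    [[0.004, 0, 0], 0],
    [[0.006, 0, 0], 0],
    [[0.008, 0, 0], 0],
    [[0.01, 0, 0], 0],
  ],
)

```text
clock: 17.0
tool_pos: [0.4469, -0.0606, 0.1092]
orientation: [-179.9, 0.1, -99.9]
force: [-2.5, 9.6, 3.3]
opening: 0.0008
gripper_force: 4.6
```

Emit:
send_rows(
  deltas=[
    [[0.001, 0, 0], 0],
    [[0.002, 0, 0], 0],
    [[0.003, 0, 0], 0],
    [[0.004, 0, 0], 0],
    [[0.005, 0, 0], 0],
  ],
)

```text
clock: 17.42
tool_pos: [0.4462, -0.0644, 0.1092]
orientation: [-179.9, 0.1, -99.9]
force: [-2.7, 10.4, 4.0]
opening: 0.0004
gripper_force: 4.9
```

Emit:
send_rows(
  deltas=[
    [[0.001, 0, 0], 0],
    [[0.002, 0, 0], 0],
    [[0.003, 0, 0], 0],
    [[0.004, 0, 0], 0],
    [[0.005, 0, 0], 0],
  ],
)

```text
clock: 17.83
tool_pos: [0.4455, -0.0683, 0.1092]
orientation: [-179.9, 0.1, -99.9]
force: [-2.7, 10.3, 4.3]
opening: 0.0005
gripper_force: 4.9
```

Run:
```python
from h import *
o=ctrl.get_obs();print(o["tool_pos"],o["force"],o["moment"],o["gripper_force"])
s=ctrl.snapshot("side")
im=cv2.resize(s["color"][180:230,265:325],None,fx=12,fy=12,interpolation=cv2.INTER_CUBIC)
cv2.imwrite("pics/v6.png",im[:,:,::-1])
```

```text
[ 0.44548593 -0.06834497  0.10915626] [-2.66454978 10.2549569   4.33294303] [ 3.71047703  0.8853339  -0.03266987] 4.859994716243818
```

View pics/v6.png

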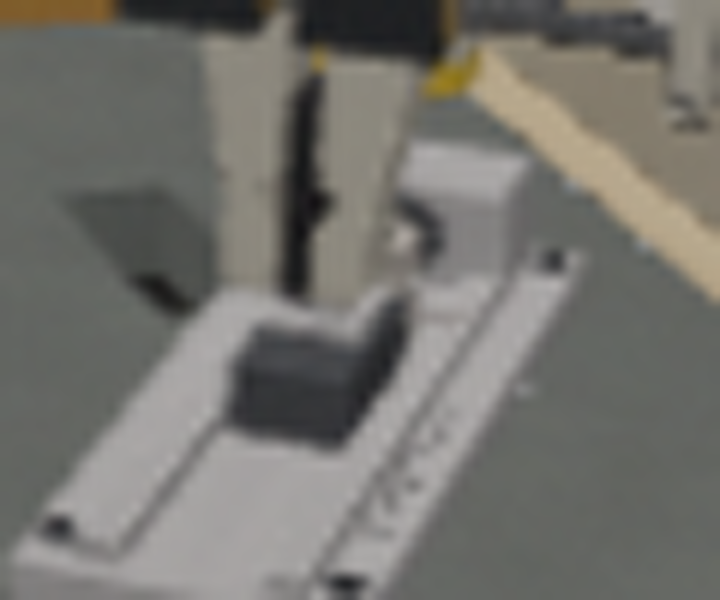

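The fence is following and the die isn't on the pad yet. The moment reading is a cleaner contact signal, so I'll step in small increments and track it.

Emit:
send_rows(
  deltas=[
    [[0.0005, 0, 0], 0],
    [[0.001, 0, 0], 0],
    [[0.0015, 0, 0], 0],
    [[0.002, 0, 0], 0],
    [[0.0025, 0, 0], 0],
  ],
)

```text
clock: 18.3
tool_pos: [0.4452, -0.0703, 0.1092]
orientation: [-179.9, 0.1, -99.9]
force: [-1.7, 10.3, 4.7]
opening: 0.0004
gripper_force: 4.8
```

```bash
cat > r.py <<'E'
from h import *
o=ctrl.get_obs(); X=o["tool_pos"][:2]-[.4424,-.0862]; e=np.array([-.172,-.985])
print("a %.2f mm  F %.2f  M %.3f  grip %.2f"%(1e3*X@e,-o["force"][:2]@e,np.hypot(*o["moment"][:2]),o["gripper_force"]))
E
python3 r.py
```

```text
a -16.14 mm  F 9.88  M 3.779  grip 4.84
```

Emit:
send_rows(
  deltas=[
    [[0.0005, 0, 0], 0],
    [[0.001, 0, 0], 0],
    [[0.0015, 0, 0], 0],
    [[0.002, 0, 0], 0],
    [[0.0025, 0, 0], 0],
  ],
)

```text
clock: 18.72
tool_pos: [0.4448, -0.0723, 0.1092]
orientation: [-179.9, 0.1, -99.9]
force: [-2.2, 10.4, 4.3]
opening: 0.0008
gripper_force: 4.9
```

```bash
python3 r.py
```

```text
a -14.12 mm  F 9.82  M 3.807  grip 4.85
```

Emit:
send_rows(
  deltas=[
    [[0.0004, 0, 0], 0],
    [[0.0008, 0, 0], 0],
    [[0.0012, 0, 0], 0],
    [[0.0016, 0, 0], 0],
    [[0.002, 0, 0], 0],
  ],
)

```text
clock: 19.13
tool_pos: [0.4446, -0.0735, 0.1092]
orientation: [-179.9, 0.1, -100.0]
force: [-2.6, 13.3, 4.2]
opening: 0.0008
gripper_force: 6.5
```

```bash
python3 r.py
```

```text
a -12.86 mm  F 12.63  M 5.071  grip 6.54
```

Contact: the load is up by about 3.3 N. Pushing on by a further 0.8 mm.

Emit:
send_rows(
  deltas=[
    [[0.0003, 0, 0], 0],
    [[0.0006, 0, 0], 0],
    [[0.0008, 0, 0], 0],
    [[0.001, 0, 0], 0],
    [[0.001, 0, 0], 0],
  ],
)

```text
clock: 19.55
tool_pos: [0.4446, -0.0742, 0.1092]
orientation: [-179.9, 0.2, -100.0]
force: [-2.8, 15.1, 4.3]
opening: 0.0002
gripper_force: 7.0
```

```bash
python3 r.py
```

```text
a -12.23 mm  F 14.38  M 5.482  grip 7.01
```

Emit:
send_rows(
  deltas=[
    [[0.0002, 0, 0], 0],
    [[0.0003, 0, 0], 0],
    [[0.0003, 0, 0], 0],
    [[0.0003, 0, 0], 0],
    [[0.0003, 0, 0], 0],
  ],
)

```text
clock: 19.97
tool_pos: [0.4445, -0.0743, 0.1092]
orientation: [-179.9, 0.2, -100.0]
force: [-2.4, 15.7, 4.4]
opening: 0.0005
gripper_force: 7.2
```

```bash
python3 r.py
```

```text
a -12.07 mm  F 15.06  M 5.644  grip 7.25
```

Emit:
send_rows(
  deltas=[
    [[-0.001, 0, 0], 0],
    [[-0.003, 0, 0], 0],
    [[-0.006, 0, 0], 0],
    [[-0.01, 0, 0], 0],
    [[-0.015, 0, 0], 0],
  ],
)

```text
clock: 20.38
tool_pos: [0.4458, -0.064, 0.1087]
orientation: [180.0, -0.0, -100.0]
force: [0.8, 0.5, -0.3]
opening: 0.0004
gripper_force: 0.0
```

Emit:
send_rows(
  deltas=[
    [[0, 0, -0.02], 0],
    [[0, 0, -0.05], 0],
    [[0, 0, -0.08], 0],
    [[-0.02, 0, -0.11], 0],
    [[-0.06, 0, -0.11], 0],
  ],
)

```text
clock: 20.8
tool_pos: [0.4557, -0.0172, 0.2009]
orientation: [-179.7, 0.1, -100.1]
force: [2.2, 0.3, 0.3]
opening: 0.0002
gripper_force: 0.0
```

Emit:
send_rows(
  deltas=[
    [[-0.03, 0, 0], 0],
    [[-0.06, 0, 0], 0],
    [[-0.09, 0, 0], 0],
    [[-0.1, 0, 0], 0],
    [[-0.1, 0, 0], 0],
  ],
)

```text
clock: 21.22
tool_pos: [0.4683, 0.0637, 0.1966]
orientation: [-180.0, -0.0, -99.8]
force: [0.3, 0.1, 0.3]
opening: 0.0004
gripper_force: 0.0
```

```bash
python3 r.py
python3 - <<'E'
from h import *
s=ctrl.snapshot("side");t=ctrl.snapshot("top")
a=cv2.resize(s["color"][180:230,265:325],None,fx=6,fy=6,interpolation=cv2.INTER_CUBIC)
b=cv2.resize(t["color"][205:255,270:340],None,fx=6,fy=6,interpolation=cv2.INTER_CUBIC)
cv2.imwrite("pics/v7.png",np.hstack([a,b])[:,:,::-1])
E
```

```text
a -152.10 mm  F 0.15  M 0.118  grip 0.00
```

View pics/v7.png

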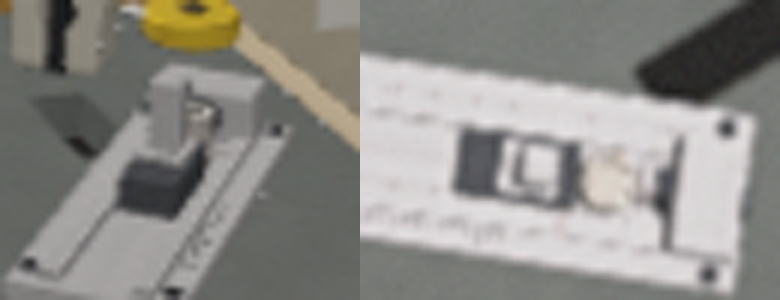

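The die is clamped between the fence nose and the pad, at about (605,180) in the right half of the picture. The post is forward and the robot is clear, so I'm handing in.

```bash
python3 -c "
from plant import ctrl
print(ctrl.close_job())"
```

```text
the job is handed in; nothing more can be done
None
```

The job is handed in, with no verdict returned: the die stands in the channel, pushed forwards only onto the pad to about 5 N (estimated from the wrist readings), with the post forward, the robot clear, and the other dies and tape measure not touched.

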